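# Fit the washed blade to the vegetable slicer

### The arm

A 6-joint arm with a two-finger parallel gripper is mounted at the origin on a cart in front of the work surface, level with it; the furniture and walls round the work are solid. World frame = base frame: x ahead of the robot, y to its left, z up, the work surface at z = 0. Lengths are in mm, angles in rad, forces in N, time in s.
With the tool pointing down it reaches from about 275 to 750 mm from the base axis. Payload 10.2 kg.
Tool frame: the origin (TCP) lies at the centre of the arm's flange, where the gripper is bolted on; the fingertips stand 173 mm ahead of it and the grasp point (between the pads) lies 155 mm ahead of it; z points along the fingers, y is the line along which they close (so a half turn about z gives the same grasp; the last joint's range is limited). The gripper opens to 85 mm and grips with 20 to 120 N. Pads are 22 mm wide; open, the fingers measure 114 mm over their backs; the gripper's body (76 mm by 85 mm) begins 54 mm behind the grasp point. The pads swing forward as they close: fully open they stand 13 mm farther back than shut.
Start: joints at [-1.466, 0.313, 1.498, -0, 1.331, -0.223], TCP at [169.017, -497.057, 404.694] pointing down, gripper open.
Joint ranges: [-2.94, 2.94], [-0.97, 2.17], [0.19, 2.56], [-1.23, 4.37], [0.02, 3.11], [-2.88, 2.88]. Speed limits (rad/s): [2.39, 2.39, 3.01, 3.14, 3.14, 3.14].

### API

Orientations are given as a unit quaternion [w, x, y, z].
In Python, from rig import ctrl gives the robot as it stands.
- The arm moves only by the tool steer_hand, called after "Call:" as name(argument=value, ...) on one line, values as JSON. Schema: {"type":"object","properties":{"moves":{"type":"array","items":{"type":"number"},"minItems":6,"maxItems":48},"finger_gap":{"type":"number"},"force":{"type":"number"},"only":{"type":"string"},"quiet":{"type":"boolean"},"lines":{"type":"string"}},"required":["moves"],"additionalProperties":false}. moves is one flat list of numbers that holds 1 to 8 rows one after another, with no inner brackets; each row has 6 numbers: dx, dy, dz in units of 20 mm, then a rotation vector rx, ry, rz in units of 0.25 rad; each row is the pose to reach, as a shift and turn from the pose commanded when the call began, along the tool's axes at that moment; what a row does not reach only later rows make up. A row lasts 1/10 s, in which the tool goes at most 50 mm and 0.15 rad, less where a joint would pass 70% of its speed; a pose out of reach is approached as far as the arm can. finger_gap is the opening from 0.0 (shut) to 1.0 (fully open), set as the call begins (left out keeps the last). The fingers move at their own pace and stop on an object; force is the grip in N (left out, the last holds). Time passes only in rows, so rows that do not move let the fingers close. The tool returns the time, the measured TCP pose, the force, the opening and the grip force at its end. only (a regular expression) keeps the lines of the reply that match it, lines (a string "A,B") keeps lines A to B, and quiet returns only ok. Input that does not fit is refused with a message, and nothing moves.
- ctrl.sense(): the state, without advancing time (a new reading comes with each control period).
- ctrl.capture(name): name is "scene" or "top"; returns the picture (384x512x3 uint8, red, green, blue); there is no depth.
- ctrl.calibration(name): a dict with "fx", "fy", "cx", "cy" (pixels), "distortion" ([k1, k2, p1, p2, k3] as OpenCV has them; the pictures are not rectified), "position" and "attitude" of the camera in the world. Camera axes: x right, y down, z forward; pixel columns grow to the right and rows downward; lengths in mm; the calibration is good to about 2 mm. A picture is of the moment at which its call begins. calibration takes no time and is no camera call.
- ctrl.finish_job(): hands the job in; it is judged then, once.
The state is a dict: "time_s": time; "joints": joint angles; "dq": joint speeds; "tau": joint torques, N m; "eef_pos": TCP position; "ee_rot": TCP orientation; "force": force on the tool from outside, world axes, zero at the start; "wrist_torque": the same for the moment, N m; "grip_width": opening from 0.0 (shut) to 1.0 (fully open); "grip_force": force on a finger pad.
Only numpy, scipy, OpenCV 4.12 (cv2) and the standard library are available. Lean on these libraries where they do the work, as an engineer would, in place of code of your own. Each camera call takes 0.05 s, during which the arm holds its last target. There are 200 camera calls.

### The job

Fit the washed blade to the vegetable slicer. First pull the spring clip sideways out of the drilled stud and leave it lying flat beside the slicer; then lay the blade down flat into its seat, with its notch over the stud and the grip end on the other side - lay it in, do not drop it. I will push the clip back in myself; please leave the bowl, the spice jar and the peeler where they are.

Things in the scene. Friction and masses are not known exactly. Their poses are not given: they have to be found in the camera images.
- slicer: Flat stainless vegetable slicer (mandoline), 345 x 140 mm, rails 45 mm high, black carrying handle at its +x end, ribbed ramp and plate before and behind the blade seat. It stands firmly and cannot shift. Origin: under its centre on the worktop; x along its length, y across it, z up.
- blade_seat (a point): Where the blade's origin belongs (slicer x -30, y -1.5, z 34 mm), in the gap of the side rails: flat ledges 34 mm above the worktop carry the blade's ends, at slicer y 43 to 74 mm (then an end lip 4 mm higher) and y -62 to -44 mm, open between. Gap along slicer x: 72 mm wide at the +y rail, 58 mm at the -y rail; ramp and plate beside it are not above 38 mm.
- stud_foot (a point): Foot of the upright steel stud on the +y ledge, on its axis (slicer x -30, y 60, z 34 mm). Stud 16 mm thick, 26 mm high, the top 11 mm tapering to a blunt tip. A hole 7 mm wide, 6.5 mm high runs across it along slicer y, 5 to 11 mm above the ledge; the spring clip is parked in it.
- clip: R-clip of 5 mm steel wire, 108 mm long, 57 g. Origin: centre of its round loop, 44 mm wide inside, open from above, in free air 37 mm above the worktop, 54 mm beyond the stud; the loop's outer half is dipped in black plastic, 10 mm thick. Axes at the start along the slicer's; -y points from loop to legs: a straight one through the stud's hole, a humped one gripping round the stud.
- clip_tip (a point): End of the clip's straight leg (clip x -4.5, y -76 mm), at the start 22 mm beyond the stud's axis. Pulled along the clip's own +y (slicer +y, away from the slicer) the humped leg springs aside at 5 to 12 N. After 35 mm the leg leaves the hole and the loop sinks to the worktop; pull 10 mm more and the leg's end slides off the lip too.
- blade: Flat steel blade, 50 x 145 mm, 4 mm thick, about 0.14 kg, lying on a wooden board (top 22 mm above the worktop). Origin: under the plate's middle; z up; y along it to the end with the U-shaped notch (21 mm wide, 23 mm deep, open at the end); cutting edge at -x; the -y end is turned up as a grip. In its seat its x, y, z lie along the slicer's.
- blade_notch (a point): Centre of the notch's round end, on the blade's underside (blade x 0, y 61.5, z 0 mm): comes to lie on the stud's foot.
- blade_grip (a point): Middle of the blade's upturned grip: a black plastic sleeve 38 mm wide (along blade x), 8 mm thick (along blade y), from 8 to 32 mm above the blade's underside; blade x 0, y -68.5, z 20 mm. Pinch it across its 8 mm thickness from above.
- peeler: Bystander: orange peeler, 170 mm long, lying on the right part of the board. Origin under its middle.
- bowl: Bystander: white bowl, 140 mm across, 65 mm high, on the worktop near the robot. Origin under its middle.
- spice_jar: Bystander: spice jar with a dark lid, 44 mm across, 105 mm high, on the worktop near the robot, to the right. Origin under its middle.

How it is judged (in metres and radians):
On the way, in this order (a step that is already met when the one before it is completed fails the run):
1. The clip is out of the stud, its straight leg's end 35 mm from the stud's axis or down by the worktop, before the blade is on the stud ((horizontal distance between clip_tip and stud_foot above 0.035 m or height (world z) of clip_tip below 0.028 m) and distance between blade_notch and stud_foot above 0.02 m), for 0.1 s.
2. The blade lies in its seat with its notch over the stud (horizontal distance between blade_notch and stud_foot below 0.007 m and z of blade_notch in the frame of slicer between 0.031 and 0.0365 m and angle between blade's own z axis and vertical below 0.04 rad and angle between the y axis of blade and the y axis of slicer, either way round below 0.1 rad), for 0.2 s.
At the end, for the whole second after the job is handed in: Clip out of the stud, lying still and flat, its loop's centre and leg end under 28 mm above the worktop. Blade still and flat in its seat: notch centre within 7 mm of the stud's axis, underside 3 mm below to 2.5 mm above the ledge, level within 0.04 rad, along slicer y within 0.1 rad (all of step 2 and height (world z) of each of clip, clip_tip below 0.028 m and linear speed of each of blade, clip below 0.02 m/s); the robot touches nothing.
It fails at once if The blade is dropped: it moves faster than 0.6 m/s (a fall of about 2 cm) while no finger touches it (linear speed of blade above 0.6 m/s and contact force between the fingers and blade below 0.05 N).
It fails at once if The peeler is moved by more than 3 cm (distance of peeler from where it was at the start of the episode above 0.03 m).
It fails at once if The bowl is moved by more than 3 cm (distance of bowl from where it was at the start of the episode above 0.03 m).
It fails at once if The spice jar is moved by more than 3 cm (distance of spice_jar from where it was at the start of the episode above 0.03 m).
It also fails if it takes over 51 s, if anything falls off the work surface, if the arm or the gripper's body presses on something with over 40 N, if the wrist force passes 120 N, or if a joint passes its speed limit or range.

## Working session

There is one attempt and no reset: what is moved stays moved. The work goes in short steps, Python scripts to look and compute and a tool call to move; the robot and the scene stay as the last step left them, time stands still between calls to the robot, and variables do not carry over. Pictures are saved under pics/ and viewed, at most 12 in all, crops included, and the job is handed in when it is done.

```bash
ls; mkdir -p pics
```

Run:
```python
from rig import ctrl
import cv2,numpy as np
for n in("scene","top"):
    im=ctrl.capture(n); cv2.imwrite(f"pics/{n}0.png",im[:,:,::-1]); print(n,ctrl.calibration(n))
    
print(ctrl.sense())
```

```text
pics
rig.py
scene {'fx': 433.2261831978377, 'fy': 433.2261831978377, 'cx': 247.72623366900962, 'cy': 193.43653276853013, 'distortion': array([-0.09920969,  0.        ,  0.        ,  0.        ,  0.        ]), 'position': array([ 30.96949906, 651.83408103, 747.77013968]), 'attitude': array([ 0.14748796, -0.32255693,  0.84403521, -0.40225476])}
top {'fx': 420.01737297995044, 'fy': 420.01737297995044, 'cx': 267.53760853725106, 'cy': 193.16419594144273, 'distortion': array([-0.10917552,  0.        ,  0.        ,  0.        ,  0.        ]), 'position': array([ 490.68680723,   -8.92361591, 1233.47474226]), 'attitude': array([-0.0286806 ,  0.71620883, -0.69708427,  0.01720049])}
{'time_s': 0.1, 'joints': array([-1.46641682e+00,  3.13426888e-01,  1.49828045e+00,  1.05922096e-05,
        1.33100603e+00, -2.23377490e-01]), 'dq': array([ 0.00202023, -0.00132988, -0.00089837, -0.00121976, -0.00128651,
       -0.00010902]), 'tau': array([ 3.82750746e-03, -4.12897968e+01, -2.60144413e+01, -1.27096146e-04,
        2.99052030e-03,  1.30195698e-05]), 'eef_pos': array([ 169.0075265 , -497.04201715,  404.20575305]), 'ee_rot': array([-5.59060572e-04,  9.86601995e-01,  1.63144689e-01,  3.84558328e-05]), 'force': array([ 0.00698497,  0.2168448 , -0.26557671]), 'wrist_torque': array([ 0.01330369, -0.04960938,  0.0358299 ]), 'grip_force': 0.0, 'grip_width': 1.0006902574399694}
```

View pics/top0.png

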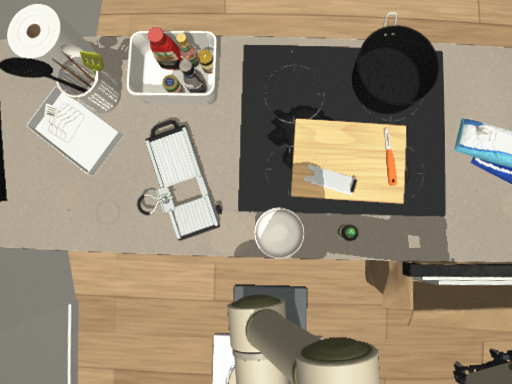

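View pics/scene0.png

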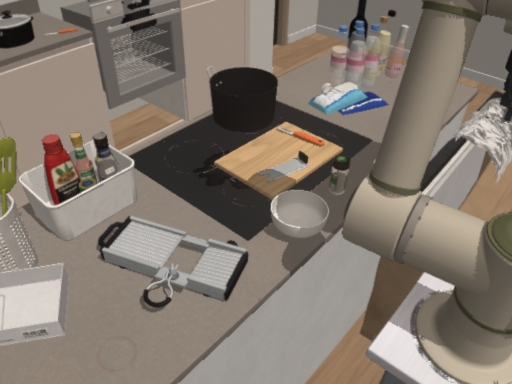

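Create h.py:
```python
import cv2,numpy as np
from scipy.spatial.transform import Rotation as R
from rig import ctrl
def rot(q): return R.from_quat(np.roll(q,-1))
def ray(n,px):
    c=ctrl.calibration(n);K=np.array([[c['fx'],0,c['cx']],[0,c['fy'],c['cy']],[0,0,1]])
    u=cv2.undistortPoints(np.array(px,float).reshape(-1,1,2),K,c['distortion'])[:,0]
    d=rot(c['attitude']).apply(np.c_[u,np.ones(len(u))]); return c['position'],d
def plane(n,px,z):
    o,d=ray(n,px); return o+d*((z-o[2])/d[:,2])[:,None]
def proj(n,P):
    c=ctrl.calibration(n);K=np.array([[c['fx'],0,c['cx']],[0,c['fy'],c['cy']],[0,0,1]])
    r=rot(c['attitude']).inv(); p=r.apply(np.atleast_2d(P)-c['position'])
    return cv2.projectPoints(p,np.zeros(3),np.zeros(3),K,c['distortion'])[0][:,0]
def two(pt,ps):
    o1,d1=ray('top',pt);o2,d2=ray('scene',ps);out=[]
    for a,b in zip(d1,d2):
        s,*_=np.linalg.lstsq(np.c_[a,-b],o2-o1,rcond=None); p,q=o1+a*s[0],o2+b*s[1]; out.append(np.r_[(p+q)/2,np.linalg.norm(p-q)])
    return np.array(out)
```

Run:
```python
import cv2,numpy as np
t=cv2.imread('pics/top0.png');s=cv2.imread('pics/scene0.png')
a=cv2.resize(t[112:246,132:232],None,fx=4,fy=4,interpolation=cv2.INTER_CUBIC)
b=cv2.resize(t[155:205,295:395],None,fx=4,fy=4,interpolation=cv2.INTER_CUBIC)
c=cv2.resize(s[140:196,240:340],None,fx=4,fy=4,interpolation=cv2.INTER_CUBIC)
r=np.vstack([b,c]);r=np.vstack([r,np.zeros((536-len(r),400,3),np.uint8)])
cv2.imwrite('pics/crop.png',np.hstack([a,r]))
cv2.imwrite('pics/crop2.png',cv2.resize(s[210:315,90:255],None,fx=4,fy=4,interpolation=cv2.INTER_CUBIC))
```

```text
(no output)
```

View pics/crop.png

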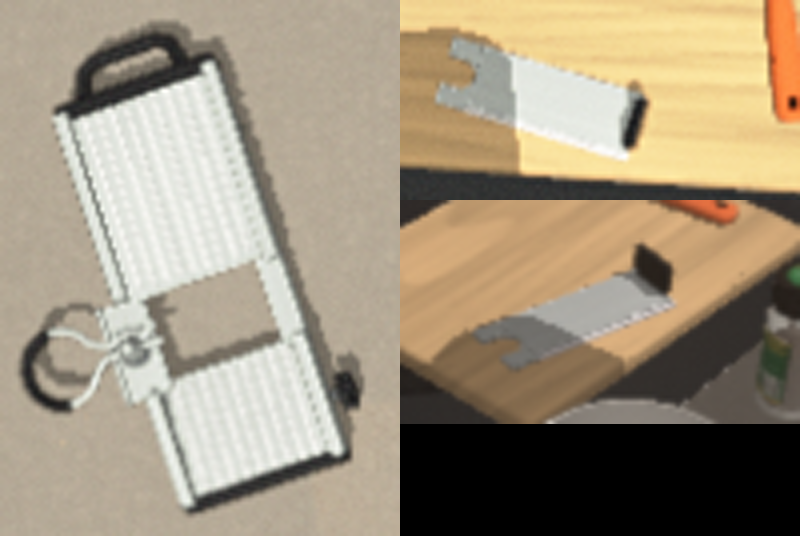

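View pics/crop2.png

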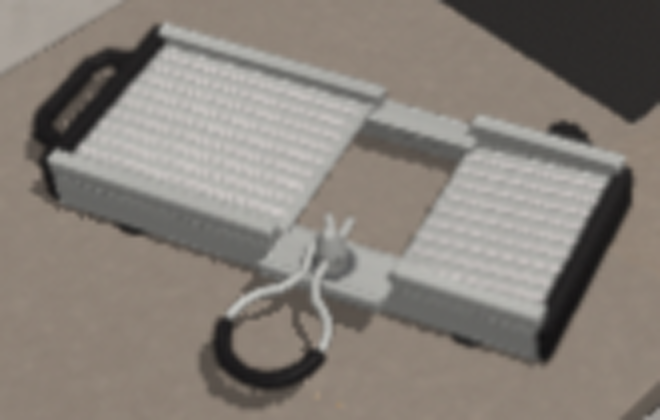

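Create m.py:
```python
from h import *
t=cv2.imread('pics/top0.png');s=cv2.imread('pics/scene0.png')
def A(x,y): return ((x+.5)/4-.5+132,(y+.5)/4-.5+112)
def B(x,y): return ((x-400+.5)/4-.5+295,(y+.5)/4-.5+155)
def C(x,y): return ((x-400+.5)/4-.5+240,(y-200+.5)/4-.5+140)
def D(x,y): return ((x+.5)/4-.5+90,(y+.5)/4-.5+210)
np.set_printoptions(precision=1,suppress=True)
print('stud',two([A(134,345)],[D(333,234)]), plane('top',[A(134,345)],60),plane('scene',[D(333,234)],60))
P=plane('top',[A(55,115),A(186,508),A(215,60),A(348,455)],45);print('rails',P)
for a,b in((0,1),(2,3)): d=P[a]-P[b];print(np.degrees(np.arctan2(d[1],d[0])),np.linalg.norm(d))
Q=plane('scene',[D(50,155),D(545,305),D(165,28),D(625,160)],45);print(Q)
for a,b in((0,1),(2,3)): d=Q[a]-Q[b];print(np.degrees(np.arctan2(d[1],d[0])),np.linalg.norm(d))
print('blade corners top',plane('top',[B(454,39),B(437,101),B(472,73)],26), plane('top',[B(515,55),B(628,84),B(515,124),B(628,158)],26))
print('scene',plane('scene',[C(476,329),C(514,368),C(512,345)],26))
print('grip top',plane('top',[B(641,90),B(628,148),B(634,119)],54))
print('grip',two([B(641,92)],[C(638,246)]))
# black loop mask
m=(t.max(2)<60).astype(np.uint8); m[:, :132]=0;m[:,160:]=0;m[:188]=0;m[218:]=0
ys,xs=np.nonzero(m);print('loop px',len(xs),xs.min(),xs.max(),ys.min(),ys.max(),xs.mean(),ys.mean())
W=plane('top',np.c_[xs,ys],37);
x,y=W[:,0],W[:,1]; sol=np.linalg.lstsq(np.c_[2*x,2*y,np.ones_like(x)],x*x+y*y,rcond=None)[0];print('loop fit',sol[:2],np.sqrt(sol[2]+sol[0]**2+sol[1]**2))
m=(s.max(2)<60).astype(np.uint8); m[:, :140]=0;m[:,176:]=0;m[:284]=0;m[312:]=0
ys,xs=np.nonzero(m);W=plane('scene',np.c_[xs,ys],37);
x,y=W[:,0],W[:,1]; sol=np.linalg.lstsq(np.c_[2*x,2*y,np.ones_like(x)],x*x+y*y,rcond=None)[0];print('loop fit',len(xs),sol[:2],np.sqrt(sol[2]+sol[0]**2+sol[1]**2))
```

```bash
python3 m.py
```

```text
stud [[544.7 301.5  50.4   3.7]] [[545.7 300.3  60. ]] [[536.  305.3  60. ]]
rails [[711.9 370.5  45. ]
 [431.4 262.   45. ]
 [754.3 254.6  45. ]
 [472.6 147.5  45. ]]
21.149960975400678 300.69075440749555
20.81480883915551 301.39926178883456
[[707.7 367.4  45. ]
 [431.1 256.3  45. ]
 [745.6 259.3  45. ]
 [468.2 153.4  45. ]]
21.87591325401753 298.05827025454835
20.8978750359497 296.9165306374355
blade corners top [[ 655.5 -103.4   26. ]
 [ 610.1  -92.    26. ]
 [ 631.1 -116.9   26. ]] [[ 645.  -147.8   26. ]
 [ 626.2 -230.1   26. ]
 [ 595.  -148.6   26. ]
 [ 572.6 -230.8   26. ]]
scene [[ 651.6 -106.2   26. ]
 [ 603.5  -89.6   26. ]
 [ 621.1 -108.8   26. ]]
grip top [[ 619.  -234.2   54. ]
 [ 577.7 -225.6   54. ]
 [ 598.3 -229.5   54. ]]
grip [[ 614.8 -237.7   48.1    8.3]]
loop px 48 138 148 195 213 141.10416666666666 205.20833333333334
loop fit [528.2 358.8] 25.74077826378824
loop fit 156 [522.3 361.4] 25.572412793802652
```

Add to h.py:
```python
def delta(p,yaw_y=None):
    "tool-frame shift to world TCP p; rz to bring tool y to world angle yaw_y (deg)"
    s=ctrl.sense();r=rot(s['ee_rot']); y=r.apply([0,1,0]);cur=np.degrees(np.arctan2(y[1],y[0]))
    print('t',s['time_s'],'pos',s['eef_pos'],'y-angle',cur,'tilt',r.apply([0,0,1]))
    print('d',r.inv().apply(np.array(p)-s['eef_pos']),'rz',None if yaw_y is None else -np.radians(yaw_y-cur),'grip',s['grip_width'],s['grip_force'],s['force'])
```

Run:
```python
from h import *
np.set_printoptions(precision=3,suppress=True)
delta([516.2,377.9,300],-68.9)
```

```text
t 0.1 pos [ 169.008 -497.042  404.206] y-angle -71.2210437382076 tilt [-0.     0.001 -1.   ]
d [ 610.343 -716.485  105.145] rz -0.040509855314519796 grip 1.0006902574399694 0.0 [ 0.007  0.217 -0.266]
```
Row distances: 19 rows at 50. Use straight, per row (32,-38,5.5)≈50. First call 8 rows: 256,-300,0. Then recheck. World path check at mid: fine.
Opening: 30mm/85=0.35. Is opening linear? approx. Set 0.36.

Units first: shifts go in units of 20 mm and turns go in units of 0.25 rad. So -300 mm is -15, 256 mm is 12.8, -0.04 rad is -0.16.

Call:
steer_hand(moves=[1.6,-1.85,0,0,0,-0.04,3.2,-3.7,0,0,0,-0.08,4.8,-5.6,0,0,0,-0.12,6.4,-7.5,0,0,0,-0.16,8,-9.35,0,0,0,-0.16,9.6,-11.25,0,0,0,-0.16,11.2,-13.1,0,0,0,-0.16,12.8,-15,0,0,0,-0.16], finger_gap=0.38, force=60)

```text
time_s: 0.9
eef_pos: [314.9, -128.7, 404.7]
ee_rot: [0.0, 0.983, 0.182, 0.0]
force: [1.1, 0.1, -0.1]
grip_width: 0.38
grip_force: 0.0
```

Call:
steer_hand(moves=[1.6,-1.85,0,0,0,0,3.2,-3.7,0,0,0,0,4.8,-5.6,0,0,0,0,6.4,-7.5,0,0,0,0,8,-9.35,0,0,0,0,9.6,-11.25,0,0,0,0,11.2,-13.1,0,0,0,0,12.8,-15,0,0,0,0])

```text
time_s: 1.7
eef_pos: [446.0, 243.6, 404.4]
ee_rot: [0.0, 0.983, 0.183, -0.0]
force: [0.4, -0.6, 0.4]
grip_width: 0.382
grip_force: 0.0
```

Run:
```python
from h import *
np.set_printoptions(precision=3,suppress=True)
delta([516.2,377.9,300],-68.9)
```

```text
t 1.7 pos [445.95  243.638 404.413] y-angle -68.90126981329195 tilt [-0. -0. -1.]
d [113.91  -99.987 104.357] rz -2.2162422829960016e-05 grip 0.38236446551422504 0.0 [ 0.445 -0.62   0.448]
```

Converted, 114 mm is 5.7, 104 mm is 5.2.

Call:
steer_hand(moves=[1.25,-1.1,1.1,0,0,0,2.5,-2.2,2.2,0,0,0,3.75,-3.3,3.3,0,0,0,5,-4.4,4.4,0,0,0,5.7,-5,5.2,0,0,0,5.7,-5,5.2,0,0,0,5.7,-5,5.2,0,0,0])

```text
time_s: 2.4
eef_pos: [516.1, 375.5, 300.4]
ee_rot: [0.0, 0.983, 0.183, -0.001]
force: [-0.4, 0.6, 1.1]
grip_width: 0.378
grip_force: 0.0
```

Run:
```python
from h import *
np.set_printoptions(precision=3,suppress=True)
delta([516.2,377.9,197],-68.9)
im=[ctrl.capture(n)[:,:,::-1] for n in('top','scene')]
a=cv2.resize(im[0][160:260,90:190],None,fx=4,fy=4,interpolation=cv2.INTER_CUBIC)
b=cv2.resize(im[1][220:320,110:210],None,fx=4,fy=4,interpolation=cv2.INTER_CUBIC)
cv2.imwrite('pics/c3.png',np.hstack([a,b]))
p=ctrl.sense()['eef_pos'];print(proj('top',[p-[0,0,173]]),proj('scene',[p-[0,0,173]]))
```

```text
t 2.4 pos [516.111 375.513 300.413] y-angle -68.91317826563667 tilt [-0.001 -0.001 -1.   ]
d [  1.053  -2.219 103.411] rz -0.00023000412506228563 grip 0.37754147792778975 0.0 [-0.4    0.602  1.075]
[[130.71  206.718]] [[147.809 270.206]]
```

View pics/c3.png

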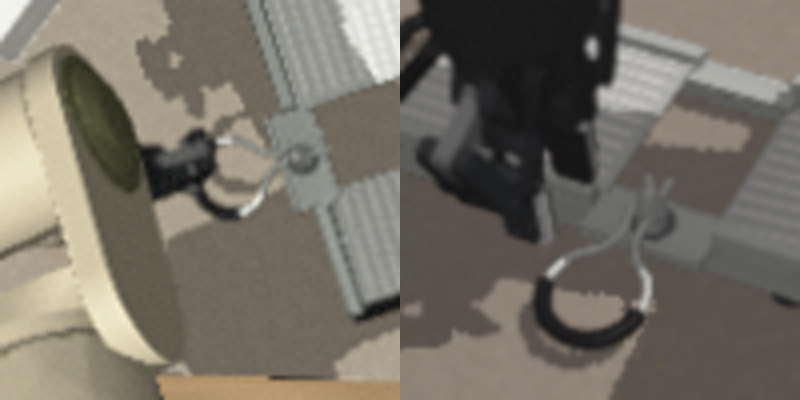

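Run:
```python
from h import *
np.set_printoptions(precision=1,suppress=True)
s=ctrl.sense();p=s['eef_pos'];r=rot(s['ee_rot'])
for z in(173,168,155,120):
  for y in(-30,-16,16,30):
    for x in (-11,11):
      P=p+r.apply([x,y,z]);print(z,y,x,P,(proj('top',P)-[90,160])*4,(proj('scene',P)-[110,220])*4+[400,0])
```

```text
173 -30 -11 [495.3 399.2 128.7] [[126.5 216.9]] [[538.3 254.7]]
173 -30 11 [515.9 407.1 128.8] [[116.6 185.9]] [[496.6 240.6]]
173 -16 -11 [500.4 386.1 128.7] [[145.8 210. ]] [[554.  232.4]]
173 -16 11 [520.9 394.  128.8] [[135.7 179. ]] [[512.6 218.6]]
173 16 -11 [511.8 356.3 128.7] [[189.9 194.2]] [[588.5 183.1]]
173 16 11 [532.4 364.2 128.8] [[179.8 163.1]] [[547.9 170.1]]
173 30 -11 [516.9 343.2 128.7] [[209.3 187.2]] [[603.  162.4]]
173 30 11 [537.4 351.1 128.8] [[199.1 156.2]] [[562.8 149.7]]
168 -30 -11 [495.3 399.2 133.7] [[123.9 216.8]] [[536.7 247.7]]
168 -30 11 [515.9 407.1 133.8] [[113.8 185.7]] [[494.8 233.5]]
168 -16 -11 [500.4 386.1 133.7] [[143.2 209.9]] [[552.5 225.3]]
168 -16 11 [520.9 394.  133.8] [[133.1 178.7]] [[510.9 211.5]]
168 16 -11 [511.8 356.3 133.7] [[187.5 194. ]] [[587.1 176. ]]
168 16 11 [532.4 364.2 133.8] [[177.3 162.8]] [[546.4 163. ]]
168 30 -11 [516.9 343.2 133.7] [[207. 187.]] [[601.8 155.3]]
168 30 11 [537.4 351.1 133.8] [[196.8 155.8]] [[561.4 142.6]]
155 -30 -11 [495.3 399.2 146.7] [[116.8 216.5]] [[532.4 229. ]]
155 -30 11 [515.8 407.1 146.8]
[... 213 characters left out ...]
6 157.3]]
155 16 11 [532.4 364.1 146.8] [[170.9 161.9]] [[542.5 144.3]]
155 30 -11 [516.9 343.2 146.7] [[200.8 186.4]] [[598.4 136.5]]
155 30 11 [537.4 351.1 146.8] [[190.5 154.8]] [[557.7 123.9]]
120 -30 -11 [495.3 399.2 181.7] [[ 97.  215.7]] [[520.5 176.6]]
120 -30 11 [515.8 407.1 181.8] [[ 86.6 183.2]] [[477.1 162.4]]
120 -16 -11 [500.3 386.1 181.7] [[117.1 208.5]] [[537.2 154.1]]
120 -16 11 [520.8 394.  181.8] [[106.6 176. ]] [[494.1 140.4]]
120 16 -11 [511.8 356.2 181.7] [[163.2 191.9]] [[573.8 104.8]]
120 16 11 [532.3 364.1 181.8] [[152.7 159.3]] [[531.6  91.9]]
120 30 -11 [516.8 343.2 181.7] [[183.5 184.6]] [[589.2  84.1]]
120 30 11 [537.4 351.1 181.8] [[172.9 152. ]] [[547.3  71.5]]
```

Call:
steer_hand(moves=[0.15,-0.15,1.25,0,0,0,0.15,-0.15,2.5,0,0,0,0.15,-0.15,3.25,0,0,0,0.15,-0.15,3.75,0,0,0,0.15,-0.15,3.75,0,0,0])

```text
time_s: 3.0
eef_pos: [517.9, 379.3, 225.2]
ee_rot: [0.0, 0.983, 0.183, -0.001]
force: [-0.3, 0.3, -0.3]
grip_width: 0.384
grip_force: 0.0
```

Run:
```python
from h import *
np.set_printoptions(precision=3,suppress=True)
delta([517.7,378.9,197],-68.9)
im=[ctrl.capture(n)[:,:,::-1] for n in('top','scene')]
a=cv2.resize(im[0][160:260,90:190],None,fx=4,fy=4,interpolation=cv2.INTER_CUBIC)
b=cv2.resize(im[1][220:320,110:210],None,fx=4,fy=4,interpolation=cv2.INTER_CUBIC)
cv2.imwrite('pics/c4.png',np.hstack([a,b]))
```

```text
t 3.0 pos [517.88  379.251 225.232] y-angle -68.94657635905654 tilt [-0.001 -0.001 -1.   ]
d [-0.26   0.261 28.232] rz -0.0008129108191275323 grip 0.38350281883792336 0.0 [-0.253  0.265 -0.273]
```

View pics/c4.png

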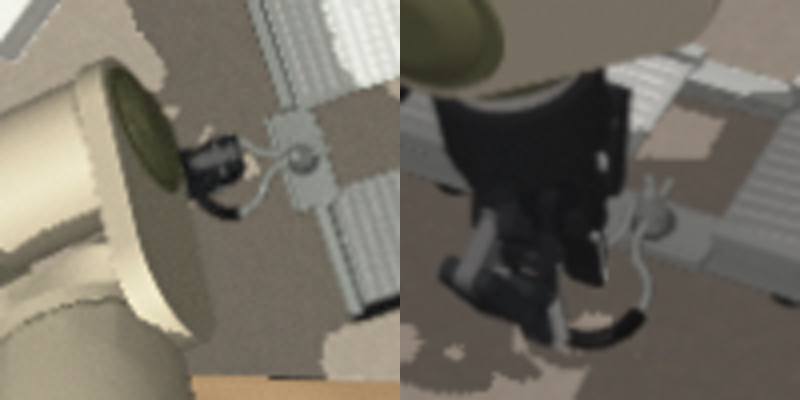

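Run:
```python
from h import *
np.set_printoptions(precision=1,suppress=True)
s=ctrl.sense();p=s['eef_pos'];r=rot(s['ee_rot'])
for z in(172,155,130):
  for y in(16,30):
    for x in (-11,11):
      P=p+r.apply([x,y,z]);print(z,y,x,P,(proj('top',P)-[90,160])*4+1.5,(proj('scene',P)-[110,220])*4+[401.5,1.5])
f=lambda x,y:((x-1.5)/4+90,(y-1.5)/4+160)
g=lambda x,y:((x-401.5)/4+110,(y-1.5)/4+220)
print('loop +x wire, -x wire',plane('top',[f(243,145),f(238,213)],37),'stud z55',plane('top',[f(303,157)],55))
print('scene loop -x edge outer, stud, ',plane('scene',[g(647,312),g(635,322)],37), plane('scene',[g(657,212)],55))
# c3 scene: loop left outer,right outer,bottom outer
print(plane('scene',[g(537,300),g(647,310),g(592,347)],37))
```

```text
172 16 -11 [514.  360.8  54.8] [[218.7 195.5]] [[599.2 286.2]]
172 16 11 [534.5 368.7  54.8] [[209.1 166.4]] [[560.7 273.2]]
172 30 -11 [519.  347.7  54.8] [[236.9 189. ]] [[612.8 265.5]]
172 30 11 [539.5 355.6  54.8] [[227.3 159.9]] [[574.6 252.8]]
155 16 -11 [513.9 360.8  71.8] [[211.3 194.9]] [[594.9 264.6]]
155 16 11 [534.5 368.7  71.8] [[201.6 165.3]] [[555.9 251.6]]
155 30 -11 [519.  347.7  71.8] [[229.8 188.3]] [[608.7 243.9]]
155 30 11 [539.5 355.6  71.8] [[220.1 158.7]] [[570.1 231.1]]
130 16 -11 [513.9 360.7  96.8] [[200.1 193.9]] [[588.5 231.7]]
130 16 11 [534.4 368.6  96.8] [[190.2 163.7]] [[548.8 218.7]]
130 30 -11 [518.9 347.7  96.8] [[219.  187.1]] [[602.7 210.9]]
130 30 11 [539.5 355.6  96.8] [[209.  156.9]] [[563.3 198.2]]
loop +x wire, -x wire [[551.3 350.   37. ]
 [502.1 351.5  37. ]] stud z55 [[543.1 300.8  55. ]]
scene loop -x edge outer, stud,  [[496.  347.4  37. ]
 [495.8 355.6  37. ]] [[528.9 309.5  55. ]]
[[542.8 380.5  37. ]
 [497.  346.6  37. ]
 [499.9 380.   37. ]]
```

Call:
steer_hand(moves=[-0.15,-0.15,0,0,0,0,-0.3,-0.25,0,0,0,0,-0.3,-0.25,0.5,0,0,0,-0.3,-0.25,0.5,0,0,0])

```text
time_s: 3.5
eef_pos: [510.1, 382.0, 214.3]
ee_rot: [0.0, 0.983, 0.183, -0.001]
force: [0.2, -0.0, 0.2]
grip_width: 0.377
grip_force: 0.0
```

Run:
```python
from h import *
np.set_printoptions(precision=3,suppress=True)
delta([517.7,378.9,197],-68.9)
im=[ctrl.capture(n)[:,:,::-1] for n in('top','scene')]
a=cv2.resize(im[0][180:230,115:165],None,fx=8,fy=8,interpolation=cv2.INTER_CUBIC)
b=cv2.resize(im[1][260:310,130:180],None,fx=8,fy=8,interpolation=cv2.INTER_CUBIC)
cv2.imwrite('pics/c5.png',np.clip(np.hstack([a,b])*1.6,0,255))
```

```text
t 3.5 pos [510.095 381.98  214.294] y-angle -68.91329749333782 tilt [-0.002 -0.001 -1.   ]
d [ 6.026  5.607 17.282] rz -0.00023208504100690836 grip 0.3773160954117113 0.0 [ 0.247 -0.024  0.203][ WARN:0@5.335] global loadsave.cpp:1063 imwrite_ Unsupported depth image for selected encoder is fallbacked to CV_8U.
```

View pics/c5.png

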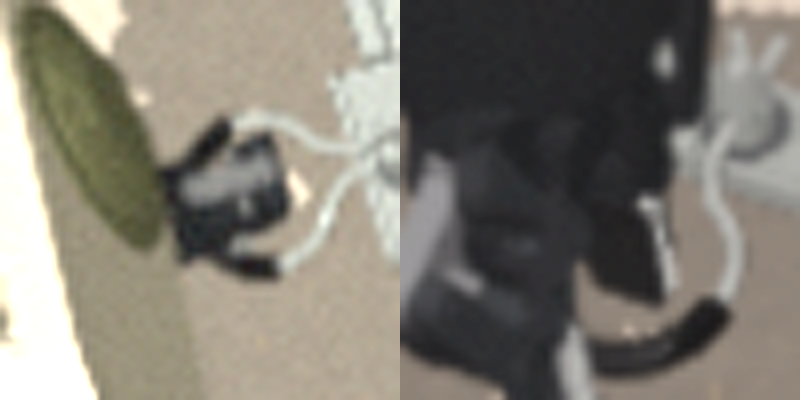

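Call:
steer_hand(moves=[-0.2,-0.1,0,0,0,0,-0.2,-0.1,0.4,0,0,0,-0.2,-0.1,0.85,0,0,0,-0.2,-0.1,0.85,0,0,0])

```text
time_s: 4.0
eef_pos: [506.2, 382.1, 197.5]
ee_rot: [0.001, 0.983, 0.183, -0.001]
force: [1.1, -1.3, 1.8]
grip_width: 0.383
grip_force: 1.3
```

Call:
steer_hand(moves=[0,0,0,0,0,0,0,0,0,0,0,0,0,0,0,0,0,0,0,0,0,0,0,0,0,0,0,0,0,0], finger_gap=0, force=60)

```text
time_s: 4.5
eef_pos: [507.8, 382.7, 200.9]
ee_rot: [-0.0, 0.983, 0.184, 0.004]
force: [10.0, 0.9, 7.1]
grip_width: 0.125
grip_force: 57.2
```

Run:
```python
from h import *
np.set_printoptions(precision=3,suppress=True)
delta([517.7,378.9,197],-68.9)
```

```text
t 4.5 pos [507.805 382.698 200.868] y-angle -68.84588920946702 tilt [ 0.008  0.002 -1.   ]
d [7.824 7.109 3.943] rz 0.000944411455657619 grip 0.12543697317162975 57.1603824198246 [9.98  0.931 7.121]
```

Converted, -66 mm is -3.3, -54 mm is -2.7.

Call:
steer_hand(moves=[0,-0.3,0,0,0,0,0,-0.7,0,0,0,0,0,-1.1,0,0,0,0,0,-1.6,0,0,0,0,0,-2.1,0,0,0,0,0,-2.7,0,0,0,0,0,-3.3,0,0,0,0,0,-3.3,0,0,0,0])

```text
time_s: 5.3
eef_pos: [481.3, 445.6, 198.4]
ee_rot: [-0.0, 0.983, 0.184, -0.0]
force: [0.5, 0.3, 0.3]
grip_width: 0.096
grip_force: 68.2
```

Run:
```python
from h import *
np.set_printoptions(precision=3,suppress=True)
delta([517.7,378.9,197],-68.9)
im=[ctrl.capture(n)[:,:,::-1] for n in('top','scene')]
a=cv2.resize(im[0][160:260,80:180],None,fx=4,fy=4,interpolation=cv2.INTER_CUBIC)
b=cv2.resize(im[1][230:330,110:210],None,fx=4,fy=4,interpolation=cv2.INTER_CUBIC)
cv2.imwrite('pics/c6.png',np.clip(np.hstack([a,b])*1.4,0,255).astype(np.uint8))
```

```text
t 5.3 pos [481.349 445.562 198.355] y-angle -68.8286087927417 tilt [-0.001  0.    -1.   ]
d [ 9.822 75.292  1.325] rz 0.001246011623631033 grip 0.09643668960297719 68.19799683988094 [0.472 0.28  0.312]
```

View pics/c6.png

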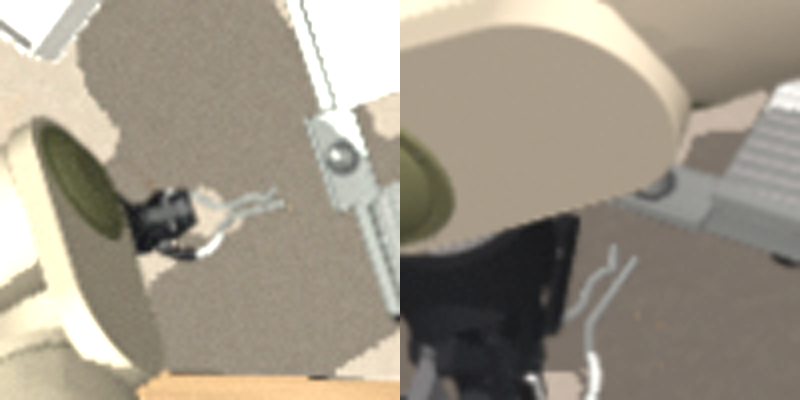

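Call:
steer_hand(moves=[0,0,0.35,0,0,0,0,0,0.7,0,0,0,0,0,1,0,0,0,0,0,1,0,0,0])

```text
time_s: 5.8
eef_pos: [482.9, 443.9, 178.9]
ee_rot: [-0.0, 0.983, 0.183, 0.001]
force: [-0.3, 1.2, 4.9]
grip_width: 0.099
grip_force: 66.5
```

Call:
steer_hand(moves=[0,0,0,0,0,0,0,0,0,0,0,0,0,0,0,0,0,0], finger_gap=0.36)

```text
time_s: 6.1
eef_pos: [482.4, 443.9, 178.2]
ee_rot: [0.0, 0.983, 0.183, -0.0]
force: [-0.6, -0.4, 0.0]
grip_width: 0.36
grip_force: 0.0
```

Call:
steer_hand(moves=[0,0,-0.5,0,0,0,0,0,-2,0,0,0,0,0,-4,0,0,0,0,0,-6,0,0,0,0,0,-8,0,0,0,0,0,-10,0,0,0])

```text
time_s: 6.7
eef_pos: [482.0, 443.8, 381.3]
ee_rot: [-0.0, 0.983, 0.183, 0.0]
force: [0.6, 0.3, 0.3]
grip_width: 0.359
grip_force: 0.0
```

Run:
```python
from h import *
np.set_printoptions(precision=3,suppress=True)
delta([517.7,378.9,197],-68.9)
```

```text
t 6.7 pos [482.017 443.84  381.263] y-angle -68.92566055347285 tilt [ 0.001  0.    -1.   ]
d [  9.8    73.456 184.26 ] rz -0.0004478611459852361 grip 0.3590742047958091 0.0 [0.613 0.283 0.289]
```

Run:
```python
from h import *
np.set_printoptions(precision=1,suppress=True)
for n,box in(('top',(345,360,170,197)),('scene',(290,315,150,180))):
    im=cv2.imread(f'pics/{n}0.png');x0,x1,y0,y1=box
    m=(im[y0:y1,x0:x1].max(2)<75).astype(np.uint8);k,l,st,ce=cv2.connectedComponentsWithStats(m)
    i=1+st[1:,4].argmax();c=ce[i]+[x0,y0];print(n,st[i],c)
    ys,xs=np.nonzero(l==i);r=cv2.minAreaRect(np.c_[xs+x0,ys+y0].astype(np.float32));print(cv2.boxPoints(r));
    for z in(42,48,54):print(z,plane(n,[c],z))
    c_=c if n=='top' else None
    if n=='top':ct=c
    else:print(two([ct],[c]))
# stud: dark-grey blob vs given heights; gap edge points
f=lambda x,y:((x-1.5)/4+132,(y-1.5)/4+112)
print('top gap corners z34',plane('top',[f(143,297),f(168,380),f(258,258),f(280,342)],36))
delta([597,-232,300],-103.5)
```

```text
top [ 6 10  5 11 27] [353.  185.2]
[[350.4 189.8]
 [353.8 179.6]
 [355.9 180.3]
 [352.5 190.5]]
42 [[ 597.1 -231.6   42. ]]
48 [[ 596.6 -230.4   48. ]]
54 [[ 596.  -229.3   54. ]]
scene [ 9  2  9 11 64] [302.7 157. ]
[[296.5 156.4]
 [300.3 151.2]
 [309.1 157.8]
 [305.3 163. ]]
42 [[ 590.6 -230.1   42. ]]
48 [[ 585.9 -222.6   48. ]]
54 [[ 581.1 -215.1   54. ]]
[[ 595.6 -233.6   38.1    4.6]]
top gap corners z34 [[581.7 301.5  36. ]
 [522.3 280.7  36. ]
 [612.  218.7  36. ]
 [551.8 200.4  36. ]]
t 6.7 pos [482.  443.8 381.3] y-angle -68.92566055347285 tilt [ 0.  0. -1.]
d [-135.8  672.    81.1] rz 0.6034360600440527 grip 0.3590742047958091 0.0 [0.6 0.3 0.3]
```

Call:
steer_hand(moves=[-0.45,2.4,0,0,0,0.28,-0.9,4.8,0,0,0,0.56,-1.35,7.2,0,0,0,0.84,-1.8,9.6,0,0,0,1.12,-2.25,12,0,0,0,1.4,-2.7,14.4,0,0,0,1.68,-3.15,16.8,0,0,0,1.96,-3.6,19.2,0,0,0,2.24], finger_gap=0.5, force=60)

```text
time_s: 7.5
eef_pos: [553.1, 57.9, 379.6]
ee_rot: [-0.0, 0.995, -0.097, 0.001]
force: [0.6, -0.4, -0.4]
grip_width: 0.499
grip_force: 0.0
```

Run:
```python
from h import *
np.set_printoptions(precision=3,suppress=True)
delta([594.5,-232,280],-103.5)
```

```text
t 7.5 pos [553.059  57.921 379.609] y-angle -101.17748836563608 tilt [ 0.001 -0.    -1.   ]
d [ 96.748 276.402  99.677] rz 0.04053547493552508 grip 0.49862795076853034 0.0 [ 0.562 -0.423 -0.398]
```

Converted, 276 mm is 13.8, 250 mm is 12.5, 0.04 rad is 0.16.

Call:
steer_hand(moves=[0.7,2.1,0.7,0,0,0.08,1.4,4.2,1.4,0,0,0.16,2.1,6.3,2.1,0,0,0.16,2.8,8.4,2.8,0,0,0.16,3.5,10.5,3.5,0,0,0.16,4.2,12.5,4.5,0,0,0.16,4.85,13.8,5,0,0,0.16,4.85,13.8,5,0,0,0.16])

```text
time_s: 8.3
eef_pos: [595.4, -233.0, 277.3]
ee_rot: [-0.0, 0.993, -0.118, -0.001]
force: [-0.4, 0.9, -0.0]
grip_width: 0.5
grip_force: 0.0
```

Run:
```python
from h import *
np.set_printoptions(precision=3,suppress=True)
delta([594.5,-232,205],-103.5)
im=[ctrl.capture(n)[:,:,::-1] for n in('top','scene')]
a=cv2.resize(im[0][145:215,290:390],None,fx=4,fy=4,interpolation=cv2.INTER_CUBIC)
b=cv2.resize(im[1][120:190,240:340],None,fx=4,fy=4,interpolation=cv2.INTER_CUBIC)
cv2.imwrite('pics/c7.png',np.clip(np.hstack([a,b])*1.3,0,255).astype(np.uint8))
for n,i in zip(('top','scene'),im): cv2.imwrite(f'pics/{n}7.png',i)
```

```text
t 8.3 pos [ 595.416 -232.961  277.274] y-angle -103.52440166057556 tilt [-0.002  0.    -1.   ]
d [-1.001 -0.718 72.276] rz -0.00042588931999767337 grip 0.5001824182837437 0.0 [-0.42   0.935 -0.038]
```

View pics/c7.png

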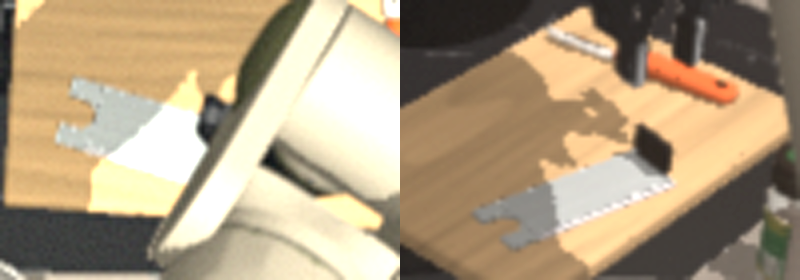

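Run:
```python
from h import *
np.set_printoptions(precision=1,suppress=True)
s=ctrl.sense();p=s['eef_pos'];r=rot(s['ee_rot'])
for z in(170,242):
  for y in(-21,21):
    for x in (-11,11):
      P=p+r.apply([x,y,z]);print(z,y,x,P,(proj('scene',P)-[240,120])*4+[401.5,1.5],(proj('top',P)-[290,145])*4+[1.5,1.5])
```

```text
170 -21 -11 [ 589.8 -206.7  109. ] [[642.1  84. ]] [[235.4 163.8]]
170 -21 11 [ 611.2 -211.8  109. ] [[621.6  69.9]] [[243.4 132.3]]
170 21 -11 [ 580.1 -247.6  109. ] [[687.7  66. ]] [[295.6 179.8]]
170 21 11 [ 601.5 -252.7  109. ] [[667.   52.4]] [[303.4 148.3]]
242 -21 -11 [ 589.8 -206.7   37. ] [[633.5 169.6]] [[217.6 172.1]]
242 -21 11 [ 611.2 -211.8   37. ] [[613.8 155.1]] [[225.1 142.5]]
242 21 -11 [ 580.1 -247.6   37. ] [[677.7 150.9]] [[274.3 187.2]]
242 21 11 [ 601.5 -252.7   37. ] [[657.8 136.8]] [[281.7 157.5]]
```

Units first: shifts go in units of 20 mm and turns go in units of 0.25 rad. So 72 mm is 3.6, 20 mm is 1.

Call:
steer_hand(moves=[-0.25,0.1,1,0,0,0,-0.25,0.1,2,0,0,0,-0.25,0.1,2.9,0,0,0,-0.25,0.1,3.4,0,0,0,-0.25,0.1,3.6,0,0,0,-0.25,0.1,3.6,0,0,0])

```text
time_s: 9.0
eef_pos: [590.6, -229.9, 207.2]
ee_rot: [0.0, 0.993, -0.116, 0.0]
force: [-0.4, -0.6, -0.2]
grip_width: 0.505
grip_force: 0.0
```

Call:
steer_hand(moves=[0,0,0,0,0,0,0,0,0,0,0,0,0,0,0,0,0,0,0,0,0,0,0,0,0,0,0,0,0,0], finger_gap=0, force=60)

```text
time_s: 9.5
eef_pos: [590.7, -230.6, 207.7]
ee_rot: [0.0, 0.993, -0.116, 0.001]
force: [0.4, 1.1, 5.5]
grip_width: 0.078
grip_force: 61.1
```

Run:
```python
from h import *
np.set_printoptions(precision=3,suppress=True)
delta([594.5,-232,205],-103.5)
print(ctrl.sense()['wrist_torque'])
```

```text
t 9.5 pos [ 590.663 -230.551  207.699] y-angle -103.30997072415607 tilt [ 0.002 -0.001 -1.   ]
d [4.063 0.525 2.707] rz 0.0033166365386570413 grip 0.07753754157968261 61.125426292419434 [0.403 1.057 5.461]
[ 0.023 -0.011  0.018]
```

Converted, -60 mm is -3, -115 mm is -5.75.

Call:
steer_hand(moves=[0,0,-0.25,0,0,0,0,0,-0.75,0,0,0,0,0,-1.75,0,0,0,0,0,-3,0,0,0,0,0,-4.5,0,0,0,0,0,-5.75,0,0,0,0,0,-5.75,0,0,0], finger_gap=0, force=100)

```text
time_s: 10.2
eef_pos: [590.7, -230.4, 325.8]
ee_rot: [0.001, 0.993, -0.116, 0.003]
force: [-0.8, -0.2, -0.8]
grip_width: 0.063
grip_force: 98.1
```

Run:
```python
from h import *
np.set_printoptions(precision=3,suppress=True)
delta([585.8,182.7,290],-68.9)
print(ctrl.sense()['wrist_torque'])
im=[ctrl.capture(n)[:,:,::-1] for n in('top','scene')]
for n,i in zip(('top','scene'),im): cv2.imwrite(f'pics/{n}8.png',i)
```

```text
t 10.2 pos [ 590.656 -230.449  325.77 ] y-angle -103.29719328310578 tilt [ 0.006 -0.004 -1.   ]
d [ -99.967 -401.031   34.291] rz -0.6003442762350738 grip 0.06304488210625091 98.09083700180054 [-0.819 -0.236 -0.78 ]
[-0.083  0.015  0.003]
```

Converted, -300 mm is -15, -260 mm is -13, -0.6 rad is -2.4.

Call:
steer_hand(moves=[-0.25,-1,0,0,0,-0.16,-0.75,-3,0,0,0,-0.48,-1.25,-5,0,0,0,-0.8,-1.75,-7,0,0,0,-1.12,-2.25,-9,0,0,0,-1.44,-2.75,-11,0,0,0,-1.76,-3.25,-13,0,0,0,-2.08,-3.75,-15,0,0,0,-2.4])

```text
time_s: 11.1
eef_pos: [585.6, 81.4, 320.3]
ee_rot: [-0.0, 0.983, 0.185, -0.001]
force: [0.1, -1.3, -2.2]
grip_width: 0.067
grip_force: 98.2
```

Run:
```python
from h import *
np.set_printoptions(precision=3,suppress=True)
delta([585.8,182.7,290],-68.9)
print(ctrl.sense()['wrist_torque'])
```

```text
t 11.1 pos [585.56   81.441 320.293] y-angle -68.6384344390258 tilt [-0.003  0.    -1.   ]
d [ 37.179 -94.175  30.331] rz 0.004565180248825863 grip 0.06652806734896659 98.23023676872253 [ 0.053 -1.326 -2.24 ]
[-0.096 -0.046  0.018]
```

Converted, -94 mm is -4.7, -75 mm is -3.75, 0.005 rad is 0.02.

Call:
steer_hand(moves=[0.5,-1.25,0.4,0,0,0.02,1,-2.5,0.8,0,0,0.02,1.5,-3.75,1.2,0,0,0.02,1.85,-4.7,1.5,0,0,0.02,1.85,-4.7,1.5,0,0,0.02,1.85,-4.7,1.5,0,0,0.02])

```text
time_s: 11.7
eef_pos: [586.7, 180.3, 290.7]
ee_rot: [-0.0, 0.983, 0.181, -0.001]
force: [0.6, -0.3, -1.7]
grip_width: 0.064
grip_force: 98.1
```

Run:
```python
from h import *
np.set_printoptions(precision=3,suppress=True)
delta([585.8,182.7,290],-68.9)
s=ctrl.sense();p=s['eef_pos'];r=rot(s['ee_rot'])
im=[ctrl.capture(n)[:,:,::-1] for n in('top','scene')]
for n,i in zip(('top','scene'),im): cv2.imwrite(f'pics/{n}9.png',i)
a=cv2.resize(im[0][165:225,130:190],None,fx=6.67,fy=6.67,interpolation=cv2.INTER_CUBIC)
b=cv2.resize(im[1][215:275,145:205],None,fx=6.67,fy=6.67,interpolation=cv2.INTER_CUBIC)
cv2.imwrite('pics/c9.png',np.clip(np.hstack([a,b])*1.3,0,255).astype(np.uint8))
for P in ([0,-130,182],[0,-141,182],[-25,-141,182],[25,-141,182]):
    W=p+r.apply(P);print(W,(proj('top',W)-[130,165])*6.67+3,(proj('scene',W)-[145,215])*6.67+[403,3])
```

```text
t 11.7 pos [586.655 180.309 290.666] y-angle -69.1117910452664 tilt [-0.002 -0.    -1.   ]
d [ 0.055 -2.538  0.667] rz -0.0036964510661389423 grip 0.06395300366008982 98.07695031166077 [ 0.63  -0.282 -1.664]
[539.915 301.694 108.718] [[202.573 229.817]] [[573.079 237.107]]
[535.993 311.971 108.723] [[177.392 238.747]] [[555.555 262.11 ]]
[512.636 303.058 108.776] [[196.414 296.787]] [[629.884 284.872]]
[559.35  320.885 108.669] [[158.52  180.915]] [[482.561 239.675]]
```

View pics/c9.png

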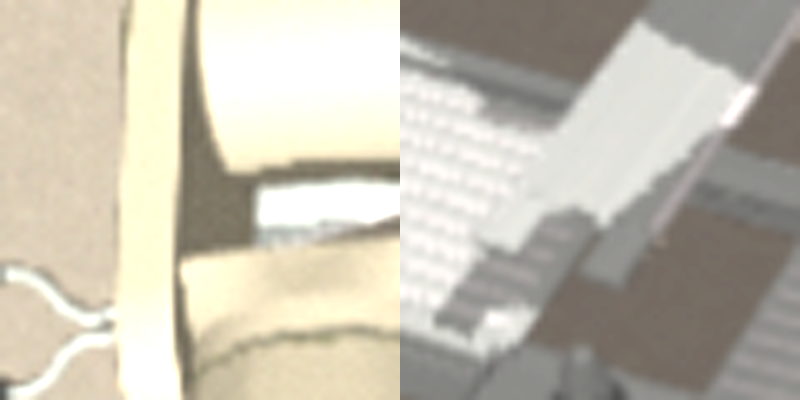

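Run:
```python
from h import *
np.set_printoptions(precision=1,suppress=True,linewidth=200)
im=cv2.imread('pics/scene9.png');g=cv2.cvtColor(im,cv2.COLOR_BGR2GRAY)
print('scene cols 158..190');[print(r,g[r,158:191]) for r in range(258,286)]
for x,y in((536,305),(541,303),(533,308)):
  for z in(34,49,60):print(x,y,z,proj('scene',[x,y,z]),proj('top',[x,y,z]))
im=cv2.imread('pics/top8.png');g=cv2.cvtColor(im,cv2.COLOR_BGR2GRAY)
print('top cols 150..180');[print(r,g[r,150:181]) for r in range(184,216)]
```

```text
scene cols 158..190
258 [121 125 120 117 116 113 113 113 110 104  90  84  85  84  84  84  85  85  88  91  89  84  84  85  85  85  85  86  84  84  85  85  85]
259 [118 123 123 123 125 119 113 112 108  95  83  84  84  84  85  85  86  85  85  86  86  86  85  85  84  85  85  85  84  84  85  85  86]
260 [118 119 123 134 134 137 119 114 103  88  84  84  84  84  85  85  85  85  85  86  87  86  86  85  84  84  85  84  85  85  85  86  85]
261 [156 155 156 159 156 162 148 132  98  87  87  85  85  85  85  85  85  84  85  86  87  86  85  85  85  85  85  86  85  85  85  85  85]
262 [195 198 191 181 175 175 165 128  90  86  87  86  85  84  85  85  86  85  85  85  86  85  84  85  85  85  86  86  85  85  85  85  84]
263 [192 194 191 187 179 172 147  98  85  84  85  85  85  85  86  85  85  85  85  84  84  85  85  85  85  86  86  86  86  86  85  86  85]
264 [173 175 177 183 178 161 114  88  85  85  84  84  85  86  86  85  85  85  85  84  84  85  85  85  86  85  86  85  85  86  86  85  84]
265 [169 171 175 175 167 131  91  86  86  85  84  84  84  86  86  86  85  85  85  85  83  84  85  85  86  85  85  
[... 6613 characters left out ...]
4 192 170 171 151 162 194 228 231 213 209 222 222]
211 [204 188 171 200 229 211 167 167 165 168 166 166 178 194 174 222 221 199 193 206 211 187 115 142 194 221 227 218 214 225 229]
212 [206 200 192 228 206 167 166 166 171 170 166 166 167 176 172 187 200 169 178 226 229 204 116 118 178 219 233 228 215 221 226]
213 [159 147 165 187 144 145 158 154 168 171 166 163 164 167 164 149 166 165 179 212 228 220 154 114 170 216 230 227 210 218 223]
214 [194 188 193 199 196 204 200 155 165 170 167 166 164 162 163 167 163 167 165 189 227 229 187 110 163 211 225 225 217 218 228]
215 [201 200 198 205 198 216 209 164 165 167 167 167 165 168 170 170 166 170 163 181 225 230 206 118 146 201 221 228 222 216 223]
```

Call:
steer_hand(moves=[0.08,-0.17,0.5,0,0,0,0.08,-0.17,1.1,0,0,0,0.08,-0.17,1.7,0,0,0,0.08,-0.17,2,0,0,0,0.08,-0.17,2,0,0,0,0.08,-0.17,2,0,0,0])

```text
time_s: 12.4
eef_pos: [587.6, 183.5, 251.8]
ee_rot: [0.0, 0.984, 0.18, 0.0]
force: [0.5, 0.9, -0.7]
grip_width: 0.066
grip_force: 98.1
```

Run:
```python
from h import *
np.set_printoptions(precision=3,suppress=True)
y=np.array([-.36,.933,0])
delta(np.array([540.2,305.5,219.7])-130*y,-69)
s=ctrl.sense();p=s['eef_pos'];r=rot(s['ee_rot'])
g=cv2.cvtColor(ctrl.capture('scene'),cv2.COLOR_RGB2GRAY)
for P in ([0,-130,185],[-25,-141,182],[25,-141,182],[-10.5,-141,182],[10.5,-141,182]):
    W=p+r.apply(P);print(W,proj('scene',W))
np.set_printoptions(linewidth=220)
print('cols 152..187');[print(q,g[q,152:188]) for q in range(252,284)]
```

```text
t 12.4 pos [587.62  183.532 251.788] y-angle -69.21815384697338 tilt [ 0.  0. -1.]
d [-0.347 -0.855 32.088] rz -0.0038075029055773383 grip 0.06598936657714044 98.10033202171326 [ 0.457  0.873 -0.658]
[541.539 305.079  66.78 ] [[170.886 264.523]]
[514.262 306.493  69.773] [[179.008 270.774]]
[561.009 324.234  69.785] [[157.531 263.898]]
[527.819 311.638  69.776] [[172.702 268.761]]
[547.453 319.089  69.781] [[163.682 265.873]]
cols 152..187
252 [192 187 187 180 176 175 174 173 170 176 187 186 189 181 170 168 161 150 135 113 108 108 108 108 108 108 108 108 108 109 110 108 109 108 109 109]
253 [188 184 189 179 185 187 180 179 175 174 173 171 178 179 171 161 139 116 111 108 108 108 109 108 108 108 108 108 109 110 110 109 108 109 111 107]
254 [177 173 178 174 183 185 181 188 189 186 175 169 177 171 167 151 116 108 108 108 108 109 109 108 108 108 108 109 110 111 109 109 109 110 111 111]
255 [181 176 177 175 175 171 174 184 188 189 185 171 176 163 149 135 11
[... 3578 characters left out ...]
 92  95  97 102 103  94  81  74  66  64  63  66  80  92 100 107 108 108 108 109 108 109 108 108 103]
280 [ 82  82  82  82  83  84  84  86  85  86  91  87  88  90  93  95  97  96  97  93  89  86  90  99 104 106 107 108 108 108 108 108 110 109 108 102]
281 [ 81  82  82  82  83  82  82  82  82  83  86  85  85  90  88  87  89  92  94  97 101 102 104 104 103 104 106 106 106 107 108 108 108 109 107 100]
282 [ 81  82  83  82  82  82  81  82  81  83  83  82  83  85  83  83  85  87  88  90  93  95  99 102 104 106 105 103 104 107 106 107 108 107 103  93]
283 [ 82  81  82  82  83  82  81  81  83  83  83  82  82  82  82  83  83  78  82  85  86  87  90  93  95  98 102 103 105 105 104 105 107 106  97  84]
```

Converted, 23 mm is 1.15, 4 mm is 0.2.

Call:
steer_hand(moves=[-0.07,-0.07,0.2,0,0,0,-0.07,-0.07,0.4,0,0,0,-0.07,-0.07,0.6,0,0,0,-0.07,-0.07,0.8,0,0,0,-0.07,-0.07,1,0,0,0,-0.07,-0.07,1.15,0,0,0,-0.07,-0.07,1.15,0,0,0])

```text
time_s: 13.15
eef_pos: [585.6, 184.4, 228.2]
ee_rot: [-0.0, 0.984, 0.18, -0.0]
force: [-0.2, -0.0, -2.0]
grip_width: 0.062
grip_force: 98.1
```

Run:
```python
from h import *
np.set_printoptions(precision=3,suppress=True)
y=np.array([-.36,.933,0])
delta(np.array([539.8,305.9,219.7])-130*y,-69)
s=ctrl.sense();p=s['eef_pos'];r=rot(s['ee_rot']);print(p+r.apply([0,-130,185.7]),s['wrist_torque'])
```

```text
t 13.15 pos [585.6   184.397 228.162] y-angle -69.21222283881993 tilt [-0.001 -0.    -1.   ]
d [1.017 0.157 8.461] rz -0.003703987285336948 grip 0.06213097057775809 98.09902310371399 [-0.213 -0.039 -2.042]
[539.312 305.915  42.487] [-0.035 -0.014  0.059]
```

Call:
steer_hand(moves=[0.015,0,0.15,0,0,0,0.015,0,0.25,0,0,0,0.015,0,0.35,0,0,0,0.015,0,0.425,0,0,0,0.015,0,0.45,0,0,0,0.015,0,0.45,0,0,0])

```text
time_s: 13.75
eef_pos: [586.0, 184.5, 220.2]
ee_rot: [0.0, 0.984, 0.18, 0.0]
force: [-3.7, -1.2, 5.1]
grip_width: 0.065
grip_force: 98.9
```

Run:
```python
from h import *
np.set_printoptions(precision=3,suppress=True)
y=np.array([-.36,.933,0])
delta(np.array([539.8,305.9,219.7])-130*y,-69)
s=ctrl.sense();p=s['eef_pos'];r=rot(s['ee_rot']);print(p+r.apply([0,-130,185.7]),s['wrist_torque'])
g=cv2.cvtColor(ctrl.capture('scene'),cv2.COLOR_RGB2GRAY)
np.set_printoptions(linewidth=220)
for P in ([0,-130,182],[-25,-141,182],[25,-141,182]):print(proj('scene',p+r.apply(P)))
print('cols 152..187');[print(q,g[q,152:188]) for q in range(260,286)]
```

```text
t 13.75 pos [585.951 184.5   220.183] y-angle -69.20948089533464 tilt [ 0. -0. -1.]
d [0.646 0.127 0.483] rz -0.003656131343615025 grip 0.06465917936347039 98.85746240615845 [-3.692 -1.216  5.14 ]
[539.83  306.019  34.466] [-0.183  0.555  0.016]
[[172.514 274.205]]
[[180.648 281.432]]
[[159.59  274.546]]
cols 152..187
260 [186 188 186 178 174 172 168 162 136 117 117 110 108 106  99  86  87  97 105 106 106 106 106 107 107 106 107 106 106 107 106 106 108 108 108 108]
261 [179 182 183 187 187 179 149 137 115 108 107 106 106 101  90  87  96 103 106 106 106 106 106 106 107 106 108 107 107 107 107 107 109 108 108 108]
262 [164 168 171 180 177 159 129 125 117 111 108 107 102  90  85  93 103 105 106 106 106 107 107 106 107 107 107 107 106 106 107 108 109 108 108 108]
263 [164 167 161 161 157 123 118 121 120 114 109 105  94  82  87 103 106 106 106 105 105 106 107 107 107 108 107 107 107 106 107 109 108 108 107 108]
264 [168 162 136 133 132 109 107 109 112 11
[... 2520 characters left out ...]
 81  81  82  81  81  81  81  82  84  84  84  89  87  86  89  91  93  96  99 101 101  97  95  96  98  99  99 102 106 107 107 107 106  99]
282 [ 80  81  82  81  81  80  80  80  80  81  82  81  82  84  83  82  85  85  86  88  91  94  97  99 100 100  97  95  99 105 105 106 106 107 102  92]
283 [ 80  81  81  80  81  80  80  81  81  82  82  80  80  81  82  82  82  77  80  84  85  86  89  91  93  97 100 100 102 104 102 104 106 104  95  83]
284 [ 81  81  81  81  80  80  80  81  81  81  81  80  80  80  82  82  82  80  82  81  77  81  85  85  86  89  91  94  97 100 102 103 102  94  86  82]
285 [81 81 81 80 80 80 80 80 81 82 82 81 80 80 80 81 82 81 81 80 79 80 80 76 79 84 85 86 89 91 93 95 93 83 81 87]
```

Call:
steer_hand(moves=[-0.05,0,0,0,0,0,-0.075,0,0.025,0,0,0,-0.075,0,0.025,0,0,0])

```text
time_s: 14.1
eef_pos: [585.1, 184.2, 220.2]
ee_rot: [-0.0, 0.984, 0.18, 0.002]
force: [2.0, 2.5, 5.9]
grip_width: 0.062
grip_force: 99.4
```

Call:
steer_hand(moves=[0,0,0,0,0,0,0,0,0,0,0,0,0,0,0,0,0,0], finger_gap=0.3)

```text
time_s: 14.4
eef_pos: [584.4, 183.9, 218.8]
ee_rot: [-0.0, 0.984, 0.18, -0.0]
force: [-0.2, 0.2, -0.4]
grip_width: 0.301
grip_force: 0.0
```

Call:
steer_hand(moves=[0,0,-0.25,0,0,0,0,0,-0.75,0,0,0,0,0,-1.75,0,0,0,0,0,-3,0,0,0,0,0,-5,0,0,0,0,0,-7,0,0,0,0,0,-9,0,0,0])

```text
time_s: 15.1
eef_pos: [584.1, 183.9, 401.9]
ee_rot: [0.0, 0.984, 0.18, 0.0]
force: [0.3, -0.1, 0.0]
grip_width: 0.298
grip_force: 0.0
```

Call:
steer_hand(moves=[0,2,0,0,0,0,0,4,0,0,0,0,0,6,0,0,0,0,0,8,0,0,0,0,0,10,0,0,0,0,0,12,0,0,0,0,0,12,0,0,0,0])

```text
time_s: 15.8
eef_pos: [670.3, -45.0, 399.2]
ee_rot: [0.001, 0.984, 0.178, 0.0]
force: [-0.0, 0.2, 1.0]
grip_width: 0.299
grip_force: 0.0
```

Run:
```python
from h import *
np.set_printoptions(precision=1,suppress=True,linewidth=220)
im=[ctrl.capture(n)[:,:,::-1] for n in('top','scene')]
for n,i in zip(('top','scene'),im): cv2.imwrite(f'pics/{n}20.png',i)
a=cv2.resize(im[0][150:250,100:220],None,fx=3.33,fy=3.33,interpolation=cv2.INTER_CUBIC)
b=cv2.resize(im[1][210:330,110:230],(400,333),interpolation=cv2.INTER_CUBIC)
cv2.imwrite('pics/c20.png',np.hstack([a[:333,:399],b]))
```

```text
(no output)
```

View pics/c20.png

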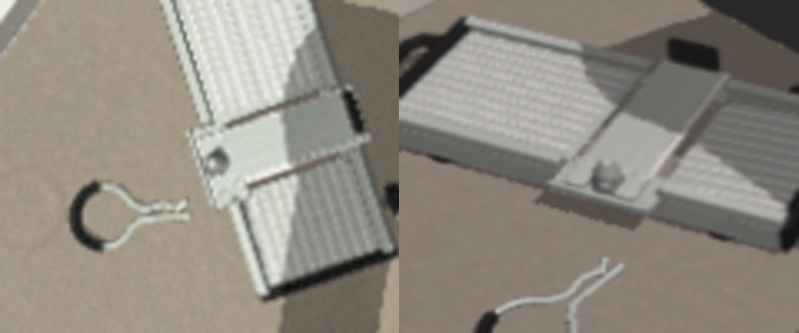

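The last picture shows the blade flat in its gap, with the notch round the stud (about (215,158) in the top view) and the grip on the far side. The clip lies flat and free beside the slicer, with its loop at about (95,217) and its leg ends at about (187,210).

Call:
steer_hand(moves=[0,0,0,0,0,0,0,0,0,0,0,0,0,0,0,0,0,0])

```text
time_s: 16.2
eef_pos: [669.5, -39.4, 399.6]
ee_rot: [0.0, 0.983, 0.181, 0.0]
force: [-0.8, 0.8, 0.2]
grip_width: 0.302
grip_force: 0.0
```

```bash
python3 -c "
from rig import ctrl
print(ctrl.finish_job())"
```

```text
the job is handed in; nothing more can be done
None
```

The clip is out and lying flat beside the slicer, the blade is laid flat in its seat with its notch over the stud, and the job was handed in at 16.2 s; the hand-in returned no verdict.

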